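Lock the sole mould

ROBOT

A 6-joint arm with a two-finger parallel gripper is mounted at the origin on the work surface. World frame = base frame: x ahead of the robot, y to its left, z up, the work surface at z = 0. Lengths are in m, angles in rad, forces in N, time in s.
With the tool pointing down it reaches from about 0.425 to 0.95 m from the base axis. Payload 3.5 kg.
Tool frame: the origin (TCP) lies midway between the tips of the shut fingers; the grasp point (between the pads) lies 19 mm behind it; z points along the fingers, y is the direction in which the jaws open and shut (so a half turn about z gives the same grasp; the last joint's range is limited). The gripper opens to 85 mm and grips with 20 to 120 N. Pads are 22 mm wide; open, the fingers measure 114 mm over their backs; the gripper's body (76 mm by 85 mm) begins 54 mm behind the grasp point. The pads swing forward as they close: fully open they stand 13 mm farther back than shut.
Start: joints at [-1.324, 0.286, 1.577, -0, 1.279, -0.15], TCP at [0.261, -0.623, 0.231] pointing down, gripper open.
Joint ranges: [-2.77, 2.77], [-0.9, 2.22], [0.21, 2.48], [-1.53, 4.67], [0.24, 2.81], [-2.84, 2.84]. Speed limits (rad/s): [2.79, 2.79, 3.14, 3.14, 3.14, 3.14].

INTERFACE

Orientations are given as a rotation vector (axis times angle).
In Python, from rig import status, optics, ticket gives the robot as it stands. The module is installed in compiled form; this text tells all that it offers.
- The arm moves only by the tool move_arm, never from a script. Its argument "deltas" is a list of rows, each a list of 2 entries, a list of its own where there are three numbers: the shift along the world's x, y, z in mm, then the turn about the world's z in rad. In form: [[[dx, dy, dz], roll], ...]. A call has 1 to 20 rows; each row is the pose to reach, as a shift and turn from the pose measured when the call began; what a row does not reach only later rows make up. A row lasts 1/8 s, in which the tool goes at most 62.5 mm and 10.7 degrees, less where a joint would pass 70% of its speed; a pose out of reach is approached as far as the arm can. A call with a gripper value outside its range is refused whole. "grip" is the finger opening in mm, from 0 to 85.4, set as the call begins (left out, the last holds). The fingers move at their own pace and stop on an object; the grip force is fixed at half the most. Time passes only in rows, so rows that repeat a pose let the fingers close. It gives the time, the measured TCP pose, the force and the opening at its end, in the units of the state.
- status.get_obs(): the state, without advancing time (a new reading comes with each control period).
- optics.capture(name): name is "scene" or "top"; returns the picture (420x560x3 uint8, blue, green, red); there is no depth.
- optics.camera_params(name): a dict with "intrinsics" (3x3 intrinsics, pixels), "position" and "orientation" of the camera in the world. Camera axes: x right, y up, looking along -z (the intrinsics and any distortion apply to the point x, -y, -z); pixel columns grow to the right and rows downward; lengths in m; the calibration is good to about 2 mm. A picture is of the moment at which its call begins. camera_params takes no time and is no camera call.
- ticket.hand_in(): hands the job in, once; it reports no verdict.
The state is a dict: "time_s": time; "qpos": joint angles; "qvel": joint speeds; "tau": joint torques, N m; "position": TCP position; "eef_rot": TCP orientation; "wrist_force": force on the tool from outside, world axes, zero at the start; "wrist_torque": the same for the moment, N m; "gripper_width": finger opening in m.
Only numpy, scipy, OpenCV 4.12 (cv2) and the standard library are available. Lean on these libraries where they do the work, as an engineer would, in place of code of your own. Each camera call takes 0.05 s, during which the arm holds its last target. There are 200 camera calls.

TASK

The sole mould on the bench is shut but not yet locked. Without lifting anything, push the wooden handle of its steel locking disc round clockwise (seen from above) with your fingertips until the red slot across the disc lines up with the flat locking bar, then push the bar by its yellow upturned end through the slot and into the keeper on the far side, until the yellow end is fully home against the guide block. Leave the shoe last, the tin, the pot and the wrench where they are.

Things in the scene. Friction and masses are not known exactly. Their poses are not given: they have to be found in the camera images.
- mould: Closed two-part sole mould, dark iron, 160 x 390 mm (x -80..80, y -130..260 in its frame), flat deck at z 86, on a 12 mm green bed plate, bolted down. Origin: on the bench below the disc's axis. z up; y along the mould and the bar's track, from the keeper (-y) over the disc (0) to the bar's yellow end (+y); -x is the side (to the robot) where the wooden handle ends up.
- lock_disc (a joint): Disc angle (rad). 0 = slot exactly along the bar, handle along the mould's -x axis. Positive = clockwise from above. Starts between -1.05 and -0.40 (handle leaning to the keeper side, -y), so turn it clockwise; end stops at -1.15 and 0.5. At angle q the handle points along (-cos q, sin q) in the mould's frame. Stays where it is left; friction about 0.22 N m.
- grip_mid (a point): Middle of the wooden grip, 115 mm from the disc's axis, 104 mm above the bench. The grip is a level cylinder 26 mm in diameter, 75 mm long (78 to 153 mm from the axis), square to the slot, on a 12 mm rod. Its underside is 5 mm above the mould's deck and hangs free beyond the mould's edge. It swings level with the disc.
- disc_top (a point): Centre of the steel disc's top face, on its axis, 115 mm above the bench; the disc is 100 mm across and stands on the deck. The slot runs right across it, 26 mm wide with flared mouths, open at the top, floor painted red. The point turns with the disc: its y axis lies along the slot, its -x axis along the handle.
- lock_bar: Flat steel bar, 20 x 14 mm, 0.35 to 0.6 kg, loose in its guide along the mould's y, underside at 94 mm. Origin: under its centre line at the inner face of the yellow end; from there it reaches 190 mm along its -y to a half-round nose. Starts at y 247..270 mm in the mould's frame; fully home at y 110. Slides at 2 to 5 N. The nose draws the slot into line if it is off by under 0.1 rad.
- bar_end (a point): Centre of the outer face of the bar's yellow upturned end, the face to push on (along the mould's -y), 124 mm above the bench. The yellow end is a plate 34 mm wide, 12 mm thick, from 105 to 141 mm above the bench.
- guide (a point): Centre of the top of the blue-green guide block that bridges the bar: 48 mm wide, y 58..110 mm in the mould's frame, top 116 mm above the bench. Its +y face is the stop for the bar's yellow end. Beyond it the bar lies in an open slide bed, 36 mm wide, out to y 300, bed at 94 mm, side lips up to 102 mm above the bench.
- keeper (a point): Centre of the top of the blue-green keeper, a bridge like the guide on the other side of the disc: 50 mm wide, y -94..-58 mm in the mould's frame, top 118 mm above the bench; its opening is 26 mm wide. The bar's nose ends up in it.
- shoe_last: Blue plastic shoe last (foot-shaped form), 265 x 88 x 100 mm, loose on the bench beyond the mould. Origin under its middle. Leave alone.
- tin: Closed tin with red label, 72 mm in diameter, 85 mm tall, loose. Origin under its middle. Leave alone.
- pot: Open aluminium pot, 72 mm in diameter, 75 mm tall, loose. Origin under its middle. Leave alone.
- wrench: Steel wrench, 200 mm long, 8 mm thick, lying flat, loose. Origin under its middle. Leave alone.
There are look-alikes about, which are no part of the job. Of the things like the lock_bar, leave any that is green; of the rest the smaller one is meant.

How it is judged:
On the way, in this order (a step that is already met when the one before it is completed fails the run):
1. the disc's slot is turned into line with the bar (within 0.12 rad) (value of joint lock_disc between -0.12 and 0.12 rad), for 0.1 s.
2. the bar is pushed through the slot into the keeper, home to within 6 mm (y of lock_bar in the frame of mould below 0.116 m), for 0.2 s.
At the end, for the whole second after the job is handed in: The bar passes through the disc's slot with its yellow end within 6 mm of the guide block, the slot is in line with the bar (within 0.12 rad), the bar lies flat at rest in its guide, and the last, tin, pot and wrench are within 20 mm of where they stood (all of step 1 and y of lock_bar in the frame of mould between 0.104 and 0.116 m and angle between the y axis of lock_bar and the y axis of disc_top, either way round below 0.12 rad and height (world z) of lock_bar between 0.088 and 0.1 m and linear speed of lock_bar below 0.02 m/s and distance of each of shoe_last, tin, pot, wrench from where it was at the start of the episode below 0.02 m); the robot touches nothing.
It fails at once if the locking bar is lifted (its yellow end more than 8 mm up) (height (world z) of lock_bar above 0.102 m).
It fails at once if the shoe last is moved by more than 20 mm (distance of shoe_last from where it was at the start of the episode above 0.02 m).
It fails at once if the tin is moved by more than 20 mm (distance of tin from where it was at the start of the episode above 0.02 m).
It fails at once if the pot is moved by more than 20 mm (distance of pot from where it was at the start of the episode above 0.02 m).
It fails at once if the wrench is moved by more than 20 mm (distance of wrench from where it was at the start of the episode above 0.02 m).
It also fails if it takes over 53 s, if anything falls off the work surface, if the arm or the gripper's body presses on something with over 40 N, if the wrist force passes 120 N, or if a joint passes its speed limit or range.

## Working session

There is one attempt and no reset: what is moved stays moved. The work goes in short steps, Python scripts to look and compute and a tool call to move; the robot and the scene stay as the last step left them, time stands still between calls to the robot, and variables do not carry over. Pictures are saved under pics/ and viewed, about 8 in all and at most 12, crops included, and the job is handed in when it is done.

Besides the shell and the picture viewer there is one more tool, called after "Request:" by a JSON object that holds its "op" and its "data", one argument or row to a line. move_arm: Moves the arm, as the interface text tells. Its arguments: {"type":"object","properties":{"deltas":{"type":"array"},"grip":{"type":"number"}},"required":["deltas"]}

```bash
mkdir -p pics && cat > h.py <<'E'
import numpy as np, cv2
from scipy.spatial.transform import Rotation as R
from rig import status, optics, ticket
def cam(n):
    p=optics.camera_params(n); o=np.array(p["orientation"],float)
    M=o if o.shape==(3,3) else (R.from_rotvec(o).as_matrix() if o.size==3 else None)
    return np.array(p["intrinsics"]),np.array(p["position"]),M,p
def ray(n,u,v,z):
    K,c,M,p=cam(n); d=cv2.undistortPoints(np.array([[[u,v]]],float),K,np.array(p.get("distortion",np.zeros(5)),float))[0,0]
    w=M@np.array([d[0],-d[1],-1]); return c+w*(z-c[2])/w[2]
def proj(n,P):
    K,c,M,p=cam(n); q=M.T@(np.array(P)-c); q=np.array([q[0],-q[1],-q[2]]); q=K@q; return q[:2]/q[2]
E
python3 - <<'E'
from h import *
for n in("scene","top"):
    print(optics.camera_params(n)); cv2.imwrite(f"pics/{n}0.png",optics.capture(n))
print(status.get_obs())
E
```

```text
{'intrinsics': array([[447.76028654,   0.        , 272.11491022],
       [  0.        , 447.76028654, 205.29742938],
       [  0.        ,   0.        ,   1.        ]]), 'position': array([1.30258937, 0.14244676, 1.34714056]), 'orientation': array([0.43816419, 0.51187387, 1.61951998])}
{'intrinsics': array([[526.49927737,   0.        , 270.94000007],
       [  0.        , 526.49927737, 211.04877167],
       [  0.        ,   0.        ,   1.        ]]), 'position': array([0.35651515, 0.0346666 , 1.51691366]), 'orientation': array([ 0.04362865, -0.0607562 , -1.55308868])}
{'time_s': 0.1, 'qpos': array([-1.32398550e+00,  2.87095731e-01,  1.57803942e+00, -1.62722755e-06,
        1.27860677e+00, -1.50003622e-01]), 'qvel': array([ 5.02405004e-04, -8.77319278e-04, -5.14454146e-03,  2.81573271e-05,
        2.97679057e-05,  1.38654240e-03]), 'tau': array([ 5.68595406e-04, -4.07299769e+01, -2.93699348e+01, -1.34011707e-04,
        3.45781511e-03, -1.42725234e-06]), 'position': array([ 0.26075228, -0.62195283,  0.23006829]), 'eef_rot': array([-3.07785546e+00, -6.18810810e-01,  1.65680497e-04]), 'wrist_force': array([-0.30135831,  0.60371526,  0.71428343]), 'wrist_torque': array([-0.01396655, -0.00990749,  0.06474231]), 'gripper_width': 0.08567983545695959}
```

View pics/scene0.png

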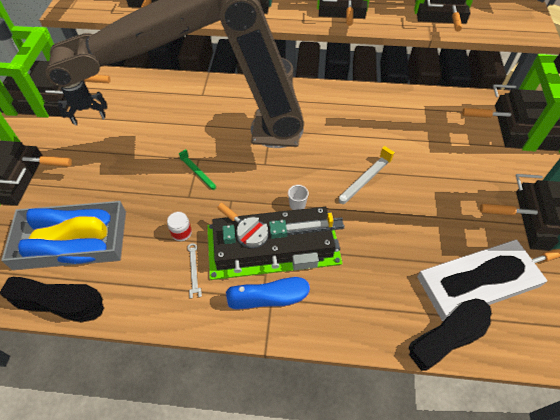

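View pics/top0.png

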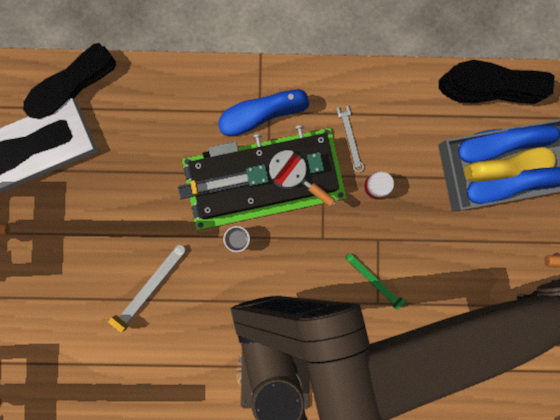

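The scene camera shows the mould at about (270,240), with the disc at (252,232). In the top view the disc is at (288,169), the handle at (320,192), the guide at (257,175), the bar's yellow end at (193,187), the pot at (237,239) and the tin at (380,184). The larger loose bar and the green one are decoys.

```bash
python3 - <<'E'
from h import *
im=cv2.imread("pics/top0.png"); hsv=cv2.cvtColor(im,cv2.COLOR_BGR2HSV)
roi=np.zeros(im.shape[:2],np.uint8); roi[120:235,170:350]=255
def cen(lo,hi,r,name,z):
    m=cv2.inRange(hsv,np.array(lo),np.array(hi)); k=np.zeros_like(m); k[r[1]:r[3],r[0]:r[2]]=255; m&=k
    n,l,s,c=cv2.connectedComponentsWithStats(m)
    for i in range(1,n):
        if s[i,4]>12:
            pts=cv2.findNonZero((l==i).astype(np.uint8)); rc=cv2.minAreaRect(pts)
            bx=[ray("top",*q,z)[:2].round(3).tolist() for q in cv2.boxPoints(rc)]
            print(name,s[i,4],c[i].round(1),ray("top",*c[i],z).round(4),bx)
cen((20,120,120),(35,255,255),(180,170,210,200),"yellow",.141)
cen((0,150,110),(6,255,255),(265,145,312,192),"red",.1)
cen((7,120,120),(18,255,255),(305,180,338,208),"grip",.112)
cen((70,50,40),(95,255,255),(240,160,272,190),"guide",.116)
cen((70,50,40),(95,255,255),(304,148,328,176),"keeper",.118)
c=im[115:245,165:405]; cv2.imwrite("pics/crop0.png",cv2.resize(c,None,fx=3.3,fy=3.3,interpolation=cv2.INTER_CUBIC))
E
```

```text
yellow 72 [193.2 186.7] [0.509  0.2253 0.141 ] [[0.525, 0.236], [0.528, 0.222], [0.493, 0.215], [0.49, 0.228]]
red 172 [287.2 171.1] [ 0.5604 -0.0223  0.1   ] [[0.537, 0.014], [0.602, -0.048], [0.586, -0.065], [0.521, -0.002]]
grip 277 [323.1 196.5] [ 0.4919 -0.1191  0.112 ] [[0.5, -0.071], [0.528, -0.091], [0.475, -0.164], [0.447, -0.145]]
grip 25 [315.7 206.4] [ 0.4649 -0.0995  0.112 ] [[0.463, -0.079], [0.468, -0.079], [0.469, -0.114], [0.464, -0.114]]
guide 329 [256.9 174.7] [0.5469 0.0594 0.116 ] [[0.566, 0.091], [0.578, 0.039], [0.529, 0.028], [0.517, 0.081]]
keeper 262 [314.7 162.2] [ 0.5832 -0.095   0.118 ] [[0.604, -0.069], [0.614, -0.108], [0.562, -0.12], [0.553, -0.081]]
```

View pics/crop0.png

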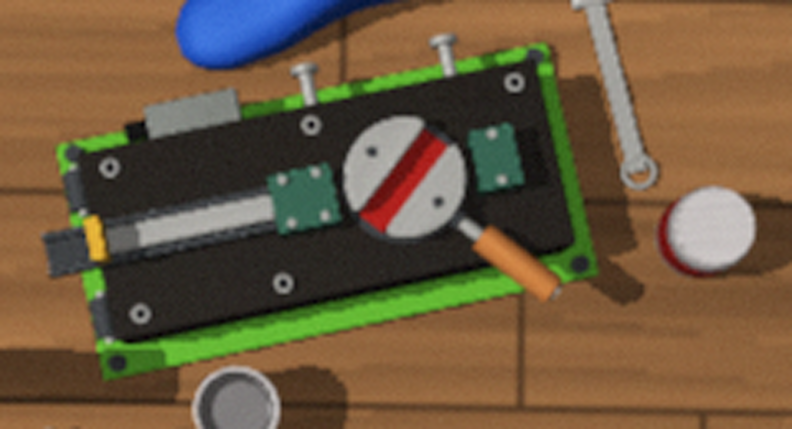

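The mould's y axis is (-0.227, 0.974) and its origin is about (0.566, -0.0215). The keeper–guide distance measures 159 mm against the 160 mm given. The disc is at q≈-0.7 and the bar at y≈0.247. First move: over the handle's keeper side, with fingers shut and jaws along the mould's y.

Request:
{"op": "move_arm", "data": {
  "deltas": [
    [[15,26,0],-0.02],
    [[50,87,0],-0.05],
    [[90,157,0],-0.08],
    [[130,227,0],-0.11],
    [[170,297,0],-0.14],
    [[210,367,0],-0.16],
    [[245,427,0],-0.16],
    [[268,467,0],-0.16],
    [[277,483,0],-0.16],
    [[277,483,0],-0.16],
    [[277,483,-40],-0.16],
    [[277,483,-80],-0.16],
    [[277,483,-80],-0.16]
  ],
  "grip": 0
}}

```text
time_s: 1.72
position: [0.5349, -0.1375, 0.1458]
eef_rot: [-3.112, -0.371, 0.012]
wrist_force: [0.1, 0.1, 0.1]
gripper_width: -0.0001
```

```bash
python3 - <<'E'
from h import *
s=status.get_obs(); print(s["time_s"],s["position"],s["wrist_force"],s["gripper_width"],R.from_rotvec(s["eef_rot"]).as_matrix()[:,1])
a=optics.capture("top"); b=optics.capture("scene")
a=a[100:250,200:400]; b=b[150:300,160:360]
cv2.imwrite("pics/c1.png",cv2.resize(np.vstack([a,b]),None,fx=2,fy=2,interpolation=cv2.INTER_CUBIC)[:600])
E
```

```text
1.725 [ 0.53489477 -0.13745437  0.14581399] [0.09686929 0.09530303 0.09999956] -0.0001099526464263839 [ 0.23483973 -0.9720014  -0.00797335]
```

View pics/c1.png

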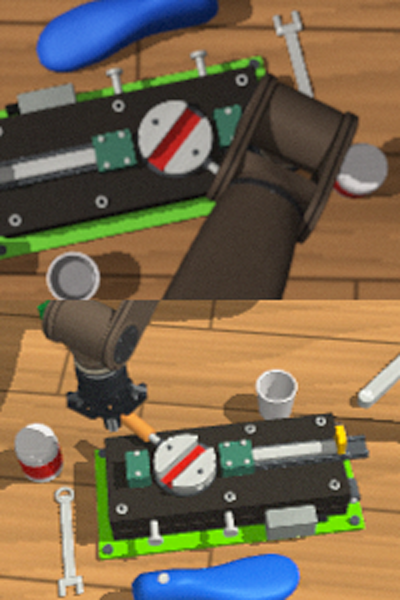

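The top view is now blocked by the arm. The scene crop shows the fingers on the keeper side of the handle, clear of it and of the keeper. Next: descend and compute the arc.

```bash
python3 - <<'E'
from h import *
O=np.array([.566,-.0215]);x=np.array([.974,.227]);y=np.array([-.227,.974]);p0=np.array([.5349,-.1375])
for q in np.arange(-.9,.06,.1):
    u=-np.cos(q)*x+np.sin(q)*y; t=np.sin(q)*x+np.cos(q)*y
    p=O+.108*u-.028*t; print(round(q,2),((p-p0)*1e3).round(0),p.round(3),np.hypot(*p).round(3))
E
```

```text
-0.9 [10.  6.] [ 0.545 -0.131] 0.561
-0.8 [-1.  9.] [ 0.534 -0.128] 0.55
-0.7 [-11.  13.] [ 0.524 -0.125] 0.538
-0.6 [-21.  17.] [ 0.514 -0.12 ] 0.528
-0.5 [-31.  23.] [ 0.504 -0.114] 0.517
-0.4 [-40.  30.] [ 0.495 -0.108] 0.507
-0.3 [-48.  37.] [ 0.487 -0.1  ] 0.497
-0.2 [-55.  46.] [ 0.479 -0.092] 0.488
-0.1 [-62.  55.] [ 0.473 -0.083] 0.48
-0.0 [-68.  64.] [ 0.467 -0.073] 0.473
```

Request:
{"op": "move_arm", "data": {
  "deltas": [
    [[1,-1,-15],0],
    [[2,-1,-30],0],
    [[3,-1,-45],0],
    [[3,-1,-48],0],
    [[3,-1,-48],0]
  ]
}}

```text
time_s: 2.45
position: [0.5408, -0.1401, 0.1022]
eef_rot: [-3.117, -0.371, 0.001]
wrist_force: [-0.5, -0.1, 0.3]
gripper_width: 0.0
```

Request:
{"op": "move_arm", "data": {
  "deltas": [
    [[-7,10,-3],0],
    [[-17,15,-3],0],
    [[-22,17,-3],0],
    [[-27,20,-3],0],
    [[-32,23,-3],0],
    [[-37,26,-3],0],
    [[-42,29,-3],0],
    [[-46,33,-3],0],
    [[-50,36,-3],0],
    [[-54,40,-3],0],
    [[-58,44,-3],0],
    [[-61,48,-3],0],
    [[-61,48,-3],0],
    [[-61,48,-3],0]
  ]
}}

```text
time_s: 4.2
position: [0.4789, -0.0917, 0.0986]
eef_rot: [-3.116, -0.371, 0.004]
wrist_force: [0.5, -1.6, -0.2]
gripper_width: 0.0
```

```bash
cat > look.py <<'E'
import sys
from h import *
s=status.get_obs(); print(s["time_s"],s["position"].round(4),s["wrist_force"].round(1))
b=optics.capture("scene"); hsv=cv2.cvtColor(b,cv2.COLOR_BGR2HSV)
m=cv2.inRange(hsv,(0,150,110),(6,255,255))|cv2.inRange(hsv,(175,150,110),(180,255,255)); k=np.zeros_like(m); k[210:252,230:280]=255; m&=k
pts=cv2.findNonZero(m)
W=np.array([ray("scene",*p[0],.098)[:2] for p in pts]); c=W.mean(0); w,v=np.linalg.eigh(np.cov((W-c).T)); d=v[:,1]
d=d*np.sign(d[1]); xh=np.array([.974,.227]);yh=np.array([-.227,.974]); print(len(pts),"centre",c.round(4),"slot off y (q)",np.arctan2(d@xh,d@yh).round(3))
hy=cv2.inRange(hsv,(20,120,120),(35,255,255)); k[:]=0; k[195:245,230:355]=255; hy&=k
n,l,st,ce=cv2.connectedComponentsWithStats(hy)
for i in range(1,n):
    if st[i,4]>20: P=ray("scene",*ce[i],.125)[:2]-np.array([.566,-.0215]); print("yellow mould xy",P@xh,P@yh,st[i,4])
cv2.imwrite(sys.argv[1],cv2.resize(b[170:290,190:360],None,fx=3,fy=3,interpolation=cv2.INTER_CUBIC))
E
python3 look.py pics/c2.png
```

```text
4.2 [ 0.4789 -0.0917  0.0986] [ 0.5 -1.6 -0.2]
87 centre [ 0.5638 -0.0239] slot off y (q) -0.228
yellow mould xy 0.0011238643237355059 0.25546850516696235 67
```

View pics/c2.png

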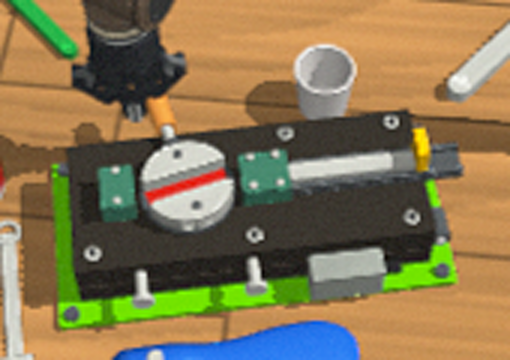

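The disc has turned to q≈-0.23, close to the arc's prediction of -0.2. The handle is against the fingers and the slot is nearly in line. About 0.22 rad left to push.

Request:
{"op": "move_arm", "data": {
  "deltas": [
    [[-3,4,0],0],
    [[-6,9,0],0],
    [[-9,13,0],0],
    [[-12,18,0],0],
    [[-13,20,0],0],
    [[-13,20,0],0],
    [[-13,20,0],0]
  ]
}}

```text
time_s: 5.12
position: [0.4654, -0.0714, 0.0982]
eef_rot: [-3.115, -0.371, 0.007]
wrist_force: [0.0, -0.6, 0.5]
gripper_width: -0.0005
```

```bash
python3 look.py pics/c3.png
```

```text
5.125 [ 0.4654 -0.0714  0.0982] [ 0.  -0.6  0.5]
79 centre [ 0.5631 -0.0231] slot off y (q) -0.009
yellow mould xy 0.0015290731209720923 0.255405474274276 66
```

The slot is in line (q≈-0.01). Back off, lift and go over beyond the yellow end.

Request:
{"op": "move_arm", "data": {
  "deltas": [
    [[1,-6,0],0],
    [[2,-8,20],0],
    [[2,-8,60],0],
    [[2,-8,110],0],
    [[4,20,120],0],
    [[8,65,120],0],
    [[12,115,120],0],
    [[17,165,120],0],
    [[21,215,120],0],
    [[26,265,120],0],
    [[30,315,120],0],
    [[33,340,120],0],
    [[33,349,120],0],
    [[33,349,120],0],
    [[33,349,90],0],
    [[33,349,60],0],
    [[33,349,60],0]
  ]
}}

```text
time_s: 7.3
position: [0.4965, 0.2755, 0.1552]
eef_rot: [-3.117, -0.368, 0.017]
wrist_force: [0.3, 0.3, -0.1]
gripper_width: -0.0001
```

```bash
python3 look.py pics/c4.png
```

```text
7.3 [0.4965 0.2755 0.1552] [ 0.3  0.3 -0.1]
72 centre [ 0.5634 -0.0239] slot off y (q) -0.013
yellow mould xy 0.0019078512843105078 0.25549942299784895 65
```

View pics/c4.png

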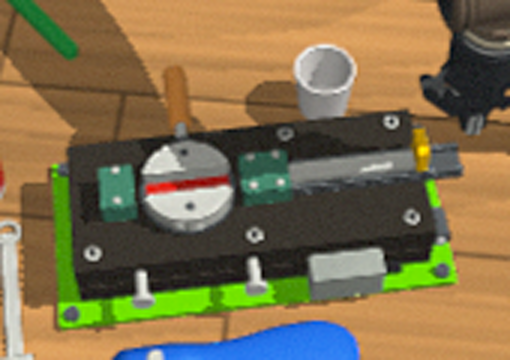

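The slot points along the bar, the handle is square to it, and the fingers stand beyond the yellow end. Descend and push.

Request:
{"op": "move_arm", "data": {
  "deltas": [
    [[0,0,-20],0],
    [[0,0,-38],0],
    [[0,0,-39],0],
    [[2,-10,-39],0],
    [[5,-20,-39],0],
    [[7,-29,-39],0],
    [[9,-37,-39],0],
    [[11,-45,-39],0],
    [[12,-53,-39],0],
    [[14,-61,-39],0],
    [[16,-69,-39],0],
    [[18,-77,-39],0],
    [[18,-77,-39],0]
  ]
}}

```text
time_s: 8.98
position: [0.5158, 0.1978, 0.1178]
eef_rot: [-3.118, -0.368, 0.012]
wrist_force: [-0.2, 1.1, -1.2]
gripper_width: 0.0004
```

```bash
python3 look.py pics/c5.png
```

```text
8.975 [0.5158 0.1978 0.1178] [-0.2  1.1 -1.2]
38 centre [ 0.5669 -0.0384] slot off y (q) -0.025
yellow mould xy 0.009517767443821358 0.20548676813419414 45
```

View pics/c5.png

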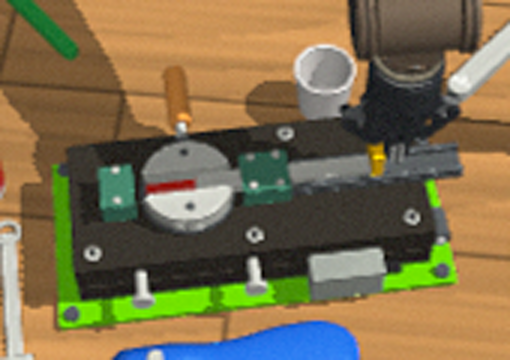

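The bar's nose is in the slot, about halfway across the disc. The fingers push on the yellow end at y≈0.225 in the mould's frame, x≈1 mm. About 89 mm remain.

Request:
{"op": "move_arm", "data": {
  "deltas": [
    [[2,-8,-1],0],
    [[4,-16,-2],0],
    [[6,-24,-2],0],
    [[7,-32,-2],0],
    [[9,-40,-2],0],
    [[11,-48,-2],0],
    [[13,-56,-2],0],
    [[15,-64,-2],0],
    [[17,-72,-2],0],
    [[18,-77,-2],0],
    [[19,-80,-2],0],
    [[19,-83,-2],0],
    [[19,-83,-2],0],
    [[19,-83,-2],0]
  ]
}}

```text
time_s: 10.78
position: [0.5344, 0.1146, 0.1152]
eef_rot: [-3.119, -0.369, 0.014]
wrist_force: [0.5, 0.6, 0.7]
gripper_width: 0.0001
```

```bash
python3 look.py pics/c6.png
```

```text
10.775 [0.5344 0.1146 0.1152] [0.5 0.6 0.7]Traceback (most recent call last):
  File "look.py", line 7, in <module>
    W=np.array([ray("scene",*p[0],.098)[:2] for p in pts]); c=W.mean(0); w,v=np.linalg.eigh(np.cov((W-c).T)); d=v[:,1]
                                                     ^^^
TypeError: 'NoneType' object is not iterable
```

The red slot is fully covered, which fits. Press on in 1 mm steps until the stop shows in the force.

Request:
{"op": "move_arm", "data": {
  "deltas": [
    [[0,-2,0],0],
    [[1,-3,0],0],
    [[1,-4,0],0],
    [[1,-5,0],0],
    [[1,-5,0],0]
  ]
}}

```text
time_s: 11.45
position: [0.5353, 0.111, 0.1152]
eef_rot: [-3.116, -0.368, 0.013]
wrist_force: [-1.6, 7.4, 0.5]
gripper_width: 0.0003
```

Request:
{"op": "move_arm", "data": {
  "deltas": [
    [[0,-2,0],0],
    [[1,-3,0],0],
    [[1,-3,0],0]
  ]
}}

```text
time_s: 11.82
position: [0.5353, 0.1111, 0.1152]
eef_rot: [-3.109, -0.365, 0.015]
wrist_force: [-2.6, 11.6, 4.0]
gripper_width: -0.0004
```

The arm did not advance and the force rose to about 12 N, so the bar is against the stop. Back off, lift and check.

Request:
{"op": "move_arm", "data": {
  "deltas": [
    [[-1,4,0],0],
    [[-3,14,0],0],
    [[-6,25,0],0],
    [[-6,25,30],0],
    [[-6,25,70],0],
    [[-6,65,110],0],
    [[-6,110,120],0],
    [[-6,160,120],0],
    [[-6,210,120],0],
    [[-6,250,120],0],
    [[-6,250,120],0],
    [[-6,250,120],0]
  ]
}}

```text
time_s: 13.32
position: [0.5291, 0.3608, 0.2348]
eef_rot: [-3.11, -0.365, 0.016]
wrist_force: [-0.1, -0.9, -0.8]
gripper_width: -0.0
```

```bash
python3 - <<'E'
from h import *
s=status.get_obs(); print(s["time_s"],s["position"],s["wrist_force"])
t=optics.capture("top"); b=optics.capture("scene")
xh=np.array([.974,.227]);yh=np.array([-.227,.974]);O=np.array([.566,-.0215])
for n,im,r,z in(("top",t,(195,160,275,205),.141),("scene",b,(255,195,345,245),.125)):
    h=cv2.inRange(cv2.cvtColor(im,cv2.COLOR_BGR2HSV),(20,120,120),(35,255,255)); k=np.zeros_like(h); k[r[1]:r[3],r[0]:r[2]]=255
    c=cv2.findNonZero(h&k)
    if c is not None: P=ray(n,*c.mean((0,1)),z)[:2]-O; print(n,len(c),(P@xh).round(4),(P@yh-.006).round(4))
t0=cv2.imread("pics/top0.png"); b0=cv2.imread("pics/scene0.png")
for n,m0,m1,r in(("tin/wrench scene",b0,b,(160,205,206,300)),("last scene",b0,b,(222,280,315,310)),("pot",b0,b,(283,180,312,210)),("last top",t0,t,(215,85,312,138))):
    d=cv2.absdiff(m0[r[1]:r[3],r[0]:r[2]],m1[r[1]:r[3],r[0]:r[2]]).max(2); print(n,(d>50).sum())
v=np.vstack([cv2.resize(t[120:240,170:400],(575,300),interpolation=3),cv2.resize(b[170:300,150:400],(575,299),interpolation=3)])
cv2.imwrite("pics/end.png",v)
E
```

```text
13.325 [0.52907601 0.36078924 0.23484789] [-0.0574922  -0.88630148 -0.82238832]
top 40 -0.0013 0.1099
scene 66 0.0048 0.1199
tin/wrench scene 60
last scene 0
pot 0
last top 0
```

View pics/end.png

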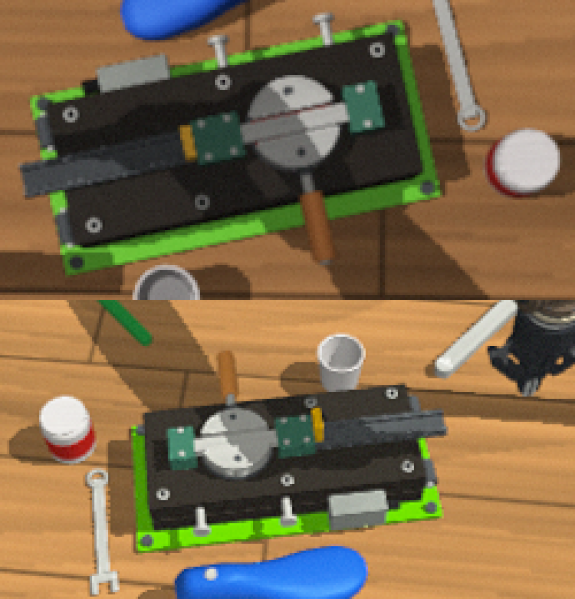

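The bar goes through the slot into the keeper and the yellow end looks flush with the guide. The two cameras disagree by 10 mm on its y (0.110 top, 0.120 scene), so I'll measure the gap to the guide directly.

```bash
python3 - <<'E'
from h import *
t=optics.capture("top"); b=optics.capture("scene")
xh=np.array([.974,.227]);yh=np.array([-.227,.974]);O=np.array([.566,-.0215])
for n,im,zy in(("top",t,.141),("scene",b,.141)):
    print(n)
    for y in(.13,.125,.12,.115,.11,.105,.1,.09):
        p=proj(n,[*(O+y*yh),.116]); u,v=p.round().astype(int); print(y,(u,v),im[v,u].tolist())
    for s in(.110,.116): print("yellow top centre if bar at",s,proj(n,[*(O+(s+.006)*yh),.141]).round(1))
    h=cv2.inRange(cv2.cvtColor(im,cv2.COLOR_BGR2HSV),(18,90,90),(36,255,255)); u,v=proj(n,[*(O+.116*yh),.135]).astype(int)
    k=np.zeros_like(h);k[v-14:v+15,u-14:u+15]=255; q=cv2.findNonZero(h&k); print(cv2.boundingRect(q),q.mean((0,1)))
B=cv2.resize(b[200:245,250:320],None,fx=8,fy=8,interpolation=3); T=cv2.resize(t[155:190,225:295],None,fx=8,fy=6,interpolation=3)
cv2.imwrite("pics/gap.png",np.vstack([T,B]))
E
```

```text
top
0.13 (np.int64(240), np.int64(178)) [40, 41, 41]
0.125 (np.int64(242), np.int64(178)) [38, 38, 41]
0.12 (np.int64(243), np.int64(178)) [35, 89, 118]
0.115 (np.int64(245), np.int64(177)) [33, 112, 148]
0.11 (np.int64(247), np.int64(177)) [35, 82, 103]
0.105 (np.int64(249), np.int64(176)) [54, 63, 34]
0.1 (np.int64(251), np.int64(176)) [58, 66, 39]
0.09 (np.int64(254), np.int64(175)) [54, 61, 36]
yellow top centre if bar at 0.11 [244.5 176. ]
yellow top centre if bar at 0.116 [242.3 176.4]
(242, 170, 7, 14) [244.78787879 176.18181818]
scene
0.13 (np.int64(292), np.int64(224)) [62, 60, 55]
0.125 (np.int64(290), np.int64(225)) [30, 132, 170]
0.12 (np.int64(289), np.int64(225)) [0, 145, 191]
0.115 (np.int64(287), np.int64(225)) [0, 138, 180]
0.11 (np.int64(286), np.int64(225)) [31, 109, 130]
0.105 (np.int64(284), np.int64(225)) [76, 91, 45]
0.1 (np.int64(283), np.int64(226)) [73, 87, 45]
0.09 (np.int64(280), np.int64(226)) [71, 89, 50]
yellow top centre if bar at 0.11 [287.6 220.8]
yellow top centre if bar at 0.116 [289.5 220.6]
(279, 210, 12, 22) [287.53333333 223.28      ]
```

View pics/gap.png

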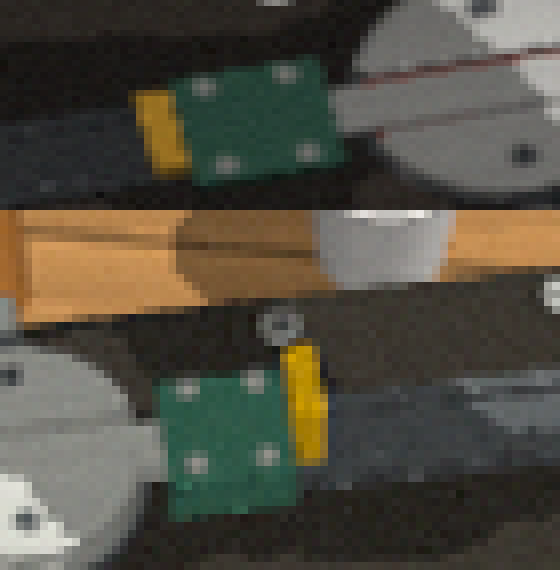

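Both views show the yellow end flush against the guide. The matched centres agree with y=0.110 in both cameras. The 0.120 reading came from stray pixels and the height I had assumed.

```bash
python3 -c "
from rig import ticket
print(ticket.hand_in())"
```

```text
the job is handed in; nothing more can be done
None
```

The mould is locked and the job is handed in, at about 13.5 s of the 53 s allowed; no verdict was reported. I pushed the handle clockwise with shut fingertips from q≈-0.7 to about -0.01 rad. Then I pushed the bar by its yellow end through the slot into the keeper, until it stopped moving at about 12 N, and withdrew the arm clear of everything.

Last checks:
- **Bar position:** both views show the yellow end flush with the guide block, with the bar at y≈0.110 m. One earlier reading from the scene camera gave 0.120. A closer comparison of both cameras put it at 0.110, so I took the 0.120 as a measuring error (stray pixels and an assumed height).
- **Slot angle:** once the bar covers the red floor, the slot can't be measured by colour. The last reading, partway through the push, was about -0.025 rad, and the bar now lies through the slot.
- **Last and pot:** unchanged in the before-and-after pictures.
- **Tin and wrench:** 60 pixels differed in their area, which I put down to the arm's shadow. They look in place and the arm never came near them, but I did not measure their positions again.

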